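# Lean a board carrier back into a spring-loaded inspection easel

### The job

Take the green circuit board in its grey carrier out of the slotted rack and set it up for inspection in the spring-loaded easel: stand its lower edge in the spring rail, press the rail down just far enough (never onto its bottom stop) to lean the top edge back in under the two hooks, then let the spring lift the board up into the hooks, so that it stays there reclined against the uprights, right way up, component side facing out and centred on the easel. The easel's clamping frame was set to some height by the last user, so feel for the rail; leave the blue board in the rack and the other things on the bench where they are.

Things in the scene. Friction and masses are not known exactly. Their poses are not given: they have to be found in the camera images.
- green_board: Green circuit board with finned black heat sink, screwed into a dark grey carrier: a flat slab 150 mm wide (its y), 130 high (z), 8 thick (x); 0.2 to 0.45 kg. Origin: centre of the lower edge, mid-thickness. -x is the component side (parts up to 11 mm proud; none on the back). Starts upright in the rack's front or rear slot, component side to the rack's front, with up to 0.06 rad of play.
- board_top (a point): Centre of the green board's top edge, 130 mm up its z from its origin; axes as the board's. The top 26 mm of the carrier are a bare margin to pinch across the 8 mm thickness from above.
- board_chip (a point): Top of the heat sink on the green board's component side, at (-15, -18, 58) mm in the board's frame.
- blue_board: Second carrier of the same size, blue circuit board with four rows of white connectors, in the other slot of the rack. It stays there. Origin and axes as the green board's.
- rack: Black slotted rack, fixed, 160 mm deep (x), 176 wide (y); origin under its centre on the bench, front to -x. Boards stand on its base plate, 8 mm up. Side walls 70 mm high at y = +-78.5 to 86.5 mm. Slots 11 mm wide at x = -55, 0 (empty) and +55 mm, between ribs on the walls, 66 mm high, reaching in to y = +-66.5 mm.
- easel: Easel, fixed: grey foot, x -70 to 100, y +-85, 12 mm thick; origin on the bench, front to -x, z up. Mast (x = 50 mm, top 128 mm up) carries a clamping frame of unreported height. Its back plane is reclined 20 degrees: it holds the y axis and u = (sin 20, 0, cos 20), front normal n = (-cos 20, 0, sin 20), and meets x = 0, y = 0 at point P, somewhere 52 to 76 mm above the bench.
- easel_rail (a point): Middle of the range of point P: 64 mm straight above the easel's origin (P itself is up to 12 mm higher or lower; not reported). The rail's floor at rest passes through P, square to the back plane, 144 mm long in y, from the plane to 20.5 mm in front along n; a front lip (17 to 20.5 mm in front) stands 7 mm above it: a channel 17 mm wide.
- easel_hooks (a point): Between the two hooks at mid-range, 125 mm up u from point easel_rail (as uncertain in height as P). Uprights 16 mm wide at y = +-58 mm, faces in the back plane, 100 mm free between them above 70 mm up u. Hook caps: underside 125 mm up u from P, reaching 15 mm forward; their front lips, 11 to 15 mm in front, hang down to 121 mm.
- rail (a joint): Black spring rail with yellow stripe: how far it is pressed down along -u, m. 0 at rest, 0.018 on its bottom stop; not beyond 0.016. 6 N to start it, 0.55 N more per mm (13 N at 12 mm); springs back by itself; the board's weight presses it under 1 mm. The board passes under the hook lips with the rail pressed 9 mm or more and is held with it pressed 5 mm.
- torque_driver: Red screwdriver, 182x38x42 mm, loose on the bench; leave alone. Origin under its centre.
- kapton_roll: Orange-brown tape roll, 72 mm across, 19 mm high, loose; leave alone. Origin under its centre.
- fuse_carton: Red and white carton, 61x100x55 mm, loose; leave alone. Origin under its centre.
- flux_pen: White pen with a green cap, 130x15x17 mm, loose; leave alone. Origin under its centre.

How it is judged:
By the outcome, as a careful person would: the job done as asked, in the order asked, and still so for the second after the job is handed in, with the robot touching nothing.
It also fails if it takes over 48 s, if anything falls off the work surface, if the arm or the gripper's body presses on something with over 40 N, if the wrist force passes 120 N, or if a joint passes its speed limit or range.

### The arm

A 6-joint arm with a two-finger parallel gripper is mounted at the origin on a cart in front of the work surface, level with it; the furniture and walls round the work are solid. World frame = base frame: x ahead of the robot, y to its left, z up, the work surface at z = 0. Lengths are in mm, angles in rad, forces in N, time in s.
With the tool pointing down it reaches from about 375 to 925 mm from the base axis. Payload 5.7 kg.
Tool frame: the origin (TCP) lies at the very end of the fingers, on their centre line; the grasp point (between the pads) lies 19 mm behind it (ctrl.grasp_offset is the z of the grasp point in the tool frame, in mm); z points along the fingers, y is the line along which they close (so a half turn about z gives the same grasp; the last joint's range is limited). The gripper opens to 88 mm and grips with 3 to 60 N. Pads are 20 mm wide; open, the fingers measure 115 mm over their backs; the gripper's body (75 mm by 178 mm) begins 61 mm behind the grasp point.
Start: joints at [-1.328, 0.359, 1.51, -0, 1.272, -0.115], TCP at [210.112, -561.974, 222.623] pointing down, gripper open.
Joint ranges: [-2.97, 2.97], [-1.01, 2.36], [0.21, 2.38], [-0.96, 4.11], [0.2, 2.71], [-2.98, 2.98]. Speed limits (rad/s): [2.39, 2.39, 3.14, 3.14, 3.14, 3.14].

### API

Orientations are given as a rotation vector (axis times angle).
In Python, from plant import ctrl gives the robot as it stands.
- The arm moves only by the shell command python3 -m jog 'ROWS' [FORCE]. ROWS is JSON, a list that holds one entry, the list of rows, each a list of 7 numbers: the shift along the tool's x, y, z in mm, then the turn, a rotation vector about the tool's x, y, z in rad, then the finger opening in mm, from 0 to 87.8. In form: [[[x, y, z, wx, wy, wz, gripper], ...]]. A call has 1 to 10 rows; each row shifts and turns the commanded pose from where the row before left it, along the tool's axes as they then stand; what a row does not reach is not made up. A row lasts 1/12 s, in which the tool goes at most 41.7 mm and 7.16 degrees, less where a joint would pass 70% of its speed; a pose out of reach is approached as far as the arm can. A call with a gripper value outside its range is refused whole. The fingers move at their own pace and stop on an object; FORCE is the grip in N (left out, the last holds). Time passes only in rows, so rows that do not move let the fingers close. It gives the time, the measured TCP pose, the force, the opening and the grip force at its end, in the units of the state.
- ctrl.state(): the state, without advancing time (a new reading comes with each control period).
- ctrl.grab_frame(name): name is "scene" or "top" or "wrist"; returns (picture, depth): 480x640x3 uint8, red, green, blue; 480x640 float32, mm along the optical axis (not along the pixel's ray), 0 where there is no reading.
- ctrl.camera_model(name): a dict with "fx", "fy", "cx", "cy" (pixels), "k1" (the pictures are not rectified: a ray, as slopes to the right and down, at radius r is drawn at 1 + k1 r^2 times it, then the intrinsics apply), "world_to_cam" (4x4, takes a point from world to camera coordinates). Camera axes: x right, y up, looking along -z (the intrinsics and any distortion apply to the point x, -y, -z); pixel columns grow to the right and rows downward; lengths in mm; the calibration is good to about 2 mm. A picture is of the moment at which its call begins: read the wrist's pose just before it. camera_model takes no time and is no camera call; for the wrist camera it gives the pose at the moment of the call.
- ctrl.finish_job(): hands the job in; it is judged then, once.
The state is a dict: "t": time; "joint_pos": joint angles; "joint_velocities": joint speeds; "joint_torque": joint torques, N m; "tool_pos": TCP position; "tool_rot": TCP orientation; "contact_force": force on the tool from outside, world axes, zero at the start; "wrist_torque": the same for the moment, N m; "opening": finger opening in mm; "grip_force": force on a finger pad.
Only numpy, scipy, OpenCV 4.12 (cv2) and the standard library are available. Lean on these libraries where they do the work, as an engineer would, in place of code of your own. Each camera call takes 0.05 s, during which the arm holds its last target. There are 200 camera calls.

## Working session

There is one attempt and no reset: what is moved stays moved. The work goes in short steps, Python scripts to look and compute and a shell command to move; the robot and the scene stay as the last step left them, time stands still between calls to the robot, and variables do not carry over. Pictures are saved under pics/ and viewed, at most 10 in all, crops included, and the job is handed in when it is done.

```bash
ls; mkdir -p pics; cat > h.py <<'E'
import numpy as np, cv2
from scipy.spatial.transform import Rotation as R
from plant import ctrl
def grab(name,fn=None):
    m=ctrl.camera_model(name); p,d=ctrl.grab_frame(name)
    if fn: cv2.imwrite('pics/'+fn,p[:,:,::-1])
    return m,p,d
def rays(m,uv):
    uv=np.asarray(uv,float).reshape(-1,2)
    s=np.c_[(uv[:,0]-m['cx'])/m['fx'],(uv[:,1]-m['cy'])/m['fy']]
    u=s.copy()
    for _ in range(20): u=s/(1+m['k1']*(u**2).sum(1,keepdims=True))
    return np.c_[u[:,0],-u[:,1],-np.ones(len(u))]
def pts(m,d,uv):
    uv=np.asarray(uv,int).reshape(-1,2)
    c=rays(m,uv)*d[uv[:,1],uv[:,0]][:,None]
    T=np.linalg.inv(m['world_to_cam']); return c@T[:3,:3].T+T[:3,3]
def plane(m,uv,z):
    T=np.linalg.inv(m['world_to_cam']); r=rays(m,uv)@T[:3,:3].T
    return T[:3,3]+r*((z-T[2,3])/r[:,2])[:,None]
def cloud(m,d):
    v,u=np.nonzero(d>0); uv=np.c_[u,v]; return uv,pts(m,d,uv)
E
python3 - <<'E'
from h import *
for n in ['scene','top']:
    m,p,d=grab(n,n+'1.png'); np.savez('pics/'+n+'.npz',p=p,d=d,m=m)
    print(n,np.linalg.inv(m['world_to_cam'])[:3,3].round(),m['fx'],m['k1'],(d>0).mean())
print(ctrl.state())
E
```

```text
pics
scene [-383. -983. 1197.] 567.379135794209 -0.109057006428731 0.9959733072916667
top [ 452.  -40. 1505.] 539.453661566811 -0.04076368038499367 0.9960872395833333
{'t': 0.1, 'joint_pos': array([-1.32812371e+00,  3.59421264e-01,  1.51133704e+00, -2.70671454e-05,
        1.27253127e+00, -1.15091532e-01]), 'joint_velocities': array([ 5.70208609e-06, -2.57379947e-03, -3.44903504e-03,  6.99094550e-04,
       -5.80527483e-04,  3.72582671e-04]), 'joint_torque': array([ 4.57917013e-04, -5.16356421e+01, -2.71406543e+01,  6.76829112e-02,
        2.76114000e-02, -3.76971491e-05]), 'tool_pos': array([ 209.94060502, -561.38281587,  221.89576179]), 'tool_rot': array([-3.08979589e+00, -5.58693607e-01,  2.10352880e-04]), 'contact_force': array([-0.33178757,  0.96177635, -0.56678232]), 'wrist_torque': array([ 0.02015241, -0.05114278,  0.00202397]), 'grip_force': 0.0, 'opening': 87.7939033018084}
```

View pics/scene1.png

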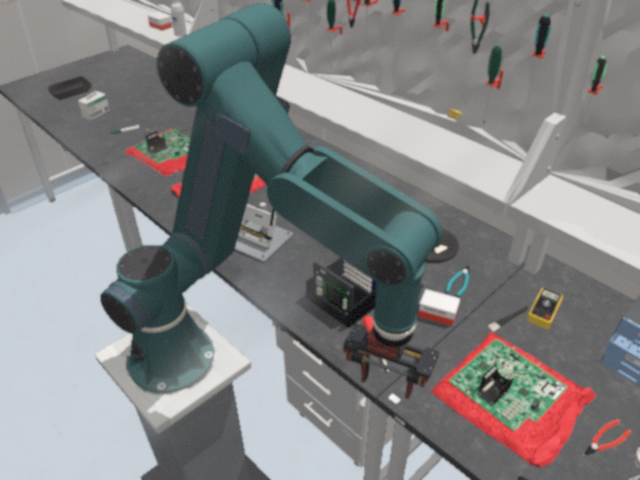

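View pics/top1.png

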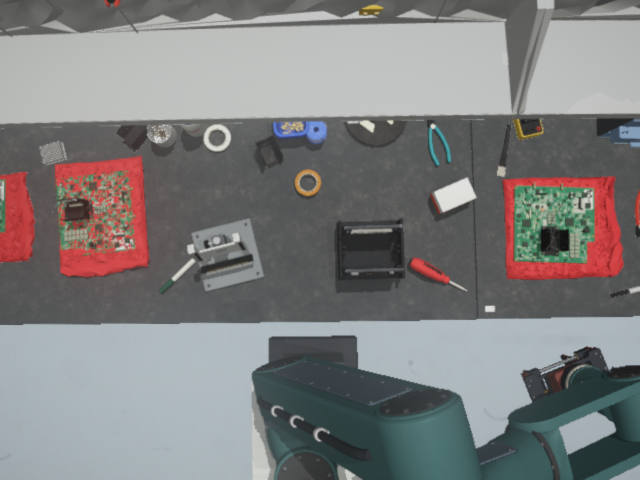

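The top view shows the rack at about (370,250) with the green board in its front slot (row ~272) and the blue one in the rear slot (~230). The easel is at about (225,255), turned slightly. The scene view shows the green board facing the robot.

```bash
python3 - <<'E'
from h import *
f=np.load('pics/top.npz',allow_pickle=True); m=f['m'].item();d=f['d'];p=f['p']
uv,P=cloud(m,d); img=lambda b:P[(uv[:,0]>=b[0])&(uv[:,0]<b[1])&(uv[:,1]>=b[2])&(uv[:,1]<b[3])]
def rect(Q,n):
    r=cv2.minAreaRect(Q[:,:2].astype(np.float32)); print(n,len(Q),np.round(r[0],1),np.round(r[1],1),round(r[2],2),'z',np.percentile(Q[:,2],[5,50,95]).round(1))
Q=img((330,412,212,285))
print('rack z hist',np.histogram(Q[:,2],bins=range(-5,156,10)))
T=Q[Q[:,2]>120]; xm=T[:,0].mean()
rect(T[T[:,0]<xm],'front top'); rect(T[T[:,0]>xm],'rear top')
W=Q[(Q[:,2]>64)&(Q[:,2]<76)]; rect(W,'walls')
E_=img((180,270,212,295)); print(np.histogram(E_[:,2],bins=range(-5,206,10)))
F=E_[(E_[:,2]>8)&(E_[:,2]<16)]; rect(F,'foot')
for a,b in [(50,70),(60,80),(70,100),(120,140),(160,200)]:
    F=E_[(E_[:,2]>a)&(E_[:,2]<b)]
    if len(F)>5: rect(F,(a,b))
c=p[205:300,170:430]; big=cv2.resize(c[:, :110],None,fx=5,fy=5,interpolation=cv2.INTER_CUBIC)
cv2.imwrite('pics/easel.png',big[:,:,::-1])
# yellow stripe
hsv=cv2.cvtColor(p,cv2.COLOR_RGB2HSV); y=(hsv[:,:,0]>20)&(hsv[:,:,0]<35)&(hsv[:,:,1]>110); y[:, :180]=0;y[:,275:]=0;y[:212]=0;y[295:]=0
v,u=np.nonzero(y); print('yellow',len(u)); 
if len(u): rect(pts(m,d,np.c_[u,v]),'yellow')
E
```

```text
rack z hist (array([2365, 1987,   72,   84,   45,   55,  131,  380,   53,   89,   66,
          9,   13,   99,  296,    2]), array([ -5,   5,  15,  25,  35,  45,  55,  65,  75,  85,  95, 105, 115,
       125, 135, 145, 155]))
front top 190 [ 442.6 -173.2] [  8.1 147.9] 0.97 z [132.5 137.5 142.9]
rear top 212 [ 552.4 -171.7] [  8.3 149.8] 0.89 z [126.9 137.4 141.6]
walls 421 [ 497.8 -172.2] [157.3 173.6] 1.05 z [64.8 68.8 73.8]
(array([3150, 2178,  367,  111,   33,   92,  267,  111,   94,  100,  181,
        138,   93,   61,   19,   11,    6,   32,   93,    5,    0]), array([ -5,   5,  15,  25,  35,  45,  55,  65,  75,  85,  95, 105, 115,
       125, 135, 145, 155, 165, 175, 185, 195, 205]))
foot 1858 [493.  234.1] [241.2 226.7] 88.17 z [ 8.5 11.6 15.3]
(50, 70) 425 [473.  217.2] [ 38.  141.6] 13.62 z [52.8 59.  67.8]
(60, 80) 274 [474.7 218. ] [ 40.5 139.4] 13.72 z [60.5 66.6 78.6]
(70, 100) 300 [494.2 217.3] [117.3  88.6] 74.71 z [71.9 86.6 98.7]
(120, 140) 96 [515.7 226.2] [ 36.6 127.9] 14.79 z [121.2 127.3 138. ]
(160, 200) 134 [513.2 226.9] [ 24.1 131. ] 13.51 z [169.6 177.3 183. ]
yellow 0
```

View pics/easel.png

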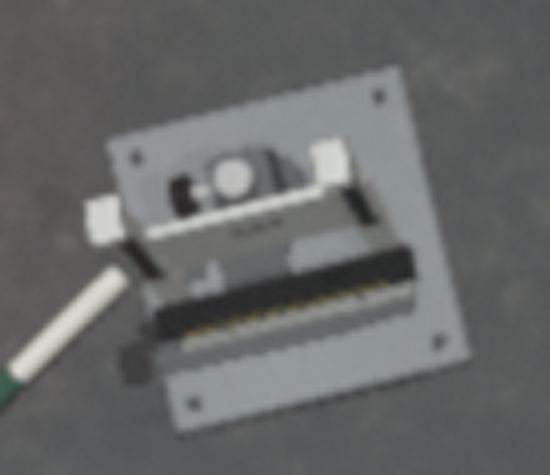

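The crop shows the easel foot with corners near (108,142), (400,67), (468,355) and (180,432). The hooks are at (103,220) and (330,160), and the black rail runs from (160,320) to (412,262).

```bash
cat >> h.py <<'E'
def pose(yaw,tilt,up=(0,0,0)):
    # fingers along -u, u=(sin tilt,0,cos tilt) in easel/rack frame turned by yaw; closing axis = frame's x-ish
    A=R.from_euler('z',yaw)*R.from_euler('y',tilt)
    return A*R.from_matrix(np.array([[0,1,0],[1,0,0],[0,0,-1.]]))   # tool x=frame y, tool y=frame x, z down
def plan(p,Rt,n,grip):
    s=ctrl.state(); p0=s['tool_pos']; R0=R.from_rotvec(s['tool_rot'])
    rv=(R0.inv()*Rt); 
    if rv.magnitude()>np.pi/2: Rt=Rt*R.from_euler('z',np.pi); rv=R0.inv()*Rt
    w=rv.as_rotvec(); dp=(np.array(p)-p0)
    print('t',s['t'],'tcp',p0.round(1),'F',s['contact_force'].round(1),'dist',np.linalg.norm(dp).round(1),'w',w.round(4))
    rows=[]
    for i in range(n):
        Ri=R0*R.from_rotvec(w*i/n); rows.append([*(Ri.inv().apply(dp/n)).round(1),*(w/n).round(4),grip])
    print(str([rows]).replace('np.float64','').replace('(','').replace(')','').replace(' ',''))
E
python3 - <<'E'
from h import *
f=np.load('pics/top.npz',allow_pickle=True); m=f['m'].item();d=f['d'];p=f['p']
c=np.array([[108,142],[400,67],[468,355],[180,432]])/5+[169.6,204.6]
C=plane(m,c,12)[:,:2]; print(C.round(1), [np.linalg.norm(C[i]-C[i-1]).round(1) for i in range(4)], C.mean(0))
for a,b in [(0,3),(1,2)]:
    v=C[a]-C[b]; print('yaw x',np.degrees(np.arctan2(v[1],v[0])))
for a,b in [(0,1),(3,2)]:
    v=C[a]-C[b]; print('yaw y',np.degrees(np.arctan2(-v[0],v[1])))
uv,P=cloud(m,d); yaw=np.radians(13.7)
ex=np.array([np.cos(yaw),np.sin(yaw)]);ey=np.array([-ex[1],ex[0]]); O=C.mean(0)-15*ex; print('O',O)
Q=np.c_[(P[:,:2]-O)@ex,(P[:,:2]-O)@ey,P[:,2]]; Q=Q[(abs(Q[:,0]-15)<90)&(abs(Q[:,1])<90)]
H=Q[(Q[:,2]>165)]; print('hooks',H.min(0),H.max(0),np.median(H,0)); 
for s in (1,-1): print(np.median(H[H[:,1]*s>0],0), np.ptp(H[H[:,1]*s>0],axis=0))
L=Q[(Q[:,2]>50)&(Q[:,2]<90)&(Q[:,0]<12)]; print('rail',np.percentile(L,[2,25,50,75,98],axis=0).round(1))
print(pts(m,d,[[230,117],[230,112],[370,110]]).round())
print(R.from_rotvec(ctrl.state()['tool_rot']).as_matrix().round(3))
plan([443,-173,230],pose(0.017,0),9,40)
E
```

```text
[[549.2 321.2]
 [588.7 157.8]
 [428.5 121. ]
 [387.9 281. ]] [np.float64(166.2), np.float64(168.1), np.float64(164.4), np.float64(165.1)] [488.56573767 220.23717214]
yaw x 13.998635578585494
yaw x 12.92169220290623
yaw y 13.606567779732204
yaw y 14.225182555778712
O [473.99250087 216.68459995]
hooks [ 28.62500139 -64.85104578 165.75603122] [ 52.72760376  66.13708879 186.84047538] [ 40.46234958  49.03775593 177.37491402]
[ 40.46234958  56.40829691 177.29604109] [24.10260236 17.15464592 20.90078425]
[ 40.41778574 -56.79471545 177.42119524] [23.33714626 15.77171632 17.79537996]
rail [[-19.4 -67.7  51.8]
 [-14.5 -40.7  55.9]
 [ -8.5   0.5  59.5]
 [ -2.2  42.7  64.2]
 [ 10.4  67.9  78.1]]
[[ 778.  154.  359.]
 [ 789.  154.  357.]
 [ 787. -150.  361.]]
[[ 0.937  0.35  -0.   ]
 [ 0.35  -0.937  0.002]
 [ 0.    -0.002 -1.   ]]
t 0.1 tcp [ 209.9 -561.4  221.9] F [-0.3  1.  -0.6] dist 453.0 w [-1.40e-03 -1.20e-03 -1.23e+00]
[[[39.4,-31.4,-0.8,-0.0002,-0.0001,-0.1367,40],[43.3,-25.7,-0.9,-0.0002,-0.0001,-0.1367,40],[46.4,-19.6,-0.9,-0.0002,-0.0001,-0.1367,40],[48.6,-13.1,-0.9,-0.0002,-0.0001,-0.1367,40],[49.9,-6.3,-0.9,-0.0002,-0.0001,-0.1367,40],[50.3,0.5,-0.9,-0.0002,-0.0001,-0.1367,40],[49.8,7.4,-0.9,-0.0002,-0.0001,-0.1367,40],[48.3,14.1,-0.9,-0.0002,-0.0001,-0.1367,40],[45.9,20.6,-0.9,-0.0002,-0.0001,-0.1367,40]]]
```

```bash
python3 - <<'E'
from h import *
plan([443,-173,200],pose(0.017,0),14,30)
E
```

```text
t 0.1 tcp [ 209.9 -561.4  221.9] F [-0.3  1.  -0.6] dist 453.5 w [-1.40e-03 -1.20e-03 -1.23e+00]
[[[25.3,-20.2,1.6,-0.0001,-0.0001,-0.0879,30],[27.0,-17.9,1.6,-0.0001,-0.0001,-0.0879,30],[28.4,-15.4,1.6,-0.0001,-0.0001,-0.0879,30],[29.7,-12.9,1.6,-0.0001,-0.0001,-0.0879,30],[30.7,-10.2,1.6,-0.0001,-0.0001,-0.0879,30],[31.5,-7.5,1.6,-0.0001,-0.0001,-0.0879,30],[32.0,-4.7,1.6,-0.0001,-0.0001,-0.0879,30],[32.3,-1.9,1.6,-0.0001,-0.0001,-0.0879,30],[32.3,1.0,1.6,-0.0001,-0.0001,-0.0879,30],[32.1,3.8,1.6,-0.0001,-0.0001,-0.0879,30],[31.7,6.6,1.6,-0.0001,-0.0001,-0.0879,30],[31.0,9.4,1.6,-0.0001,-0.0001,-0.0879,30],[30.0,12.1,1.6,-0.0001,-0.0001,-0.0879,30],[28.9,14.6,1.6,-0.0001,-0.0001,-0.0879,30]]]
```

```bash
python3 -m jog '[[[25,-20,1.5,0,0,-0.088,40],[27,-18,1.5,0,0,-0.088,40],[28,-15,1.5,0,0,-0.088,40],[30,-13,1.5,0,0,-0.088,40],[31,-10,1.5,0,0,-0.088,40],[31.5,-7.5,1.5,0,0,-0.088,40],[32,-5,1.5,0,0,-0.088,40],[32,-2,1.5,0,0,-0.088,40],[32,1,1.5,0,0,-0.088,40],[32,4,1.5,0,0,-0.088,40]]]' 40
python3 -m jog '[[[32,7,1.5,0,0,-0.088,40],[31,9,1.5,0,0,-0.088,40],[30,12,1.5,0,0,-0.088,40],[29,14,1.5,0,0,-0.088,40],[0,0,0,0,0,0,40],[0,0,0,0,0,0,40]]]'
python3 - <<'E'
from h import *
m,p,d=grab('wrist','wrist1.png'); np.savez('pics/w1.npz',p=p,d=d,m=m)
uv,P=cloud(m,d)
Q=P[(P[:,2]>131)&(P[:,2]<146)&(P[:,0]>425)&(P[:,0]<460)&(abs(P[:,1]+173)<90)]
r=cv2.minAreaRect(Q[:,:2].astype(np.float32)); print(len(Q),r,np.median(Q,0),Q[:,1].min(),Q[:,1].max())
k=np.polyfit(Q[:,1],Q[:,0],1); print('slope',k)
plan([443,-173,200],pose(0.017,0),1,40)
E
```

```text
t: 0.93
tool_pos: [376.2, -283.7, 207.4]
tool_rot: [-2.555, -1.827, -0.0]
contact_force: [-0.4, -0.4, 0.4]
opening: 40.2
grip_force: 0.0
t: 1.43
tool_pos: [441.9, -172.4, 201.4]
tool_rot: [-2.197, -2.245, 0.001]
contact_force: [0.0, 0.0, -0.1]
opening: 40.1
grip_force: 0.0
2111 ((442.1540832519531, -164.58871459960938), (7.859534740447998, 129.99081420898438), 0.8215557932853699) [ 441.94815695 -157.43009921  137.49913714] -229.52350913845447 -99.56338680327886
slope [-1.55283788e-02  4.39467381e+02]
t 1.4833 tcp [ 441.6 -173.5  201.4] F [0.1 0.1 0.4] dist 2.1 w [-0.0008  0.0001  0.0027]
[[[0.4,1.4,1.4,-0.0008,0.0001,0.0027,40]]]
```

View pics/wrist1.png

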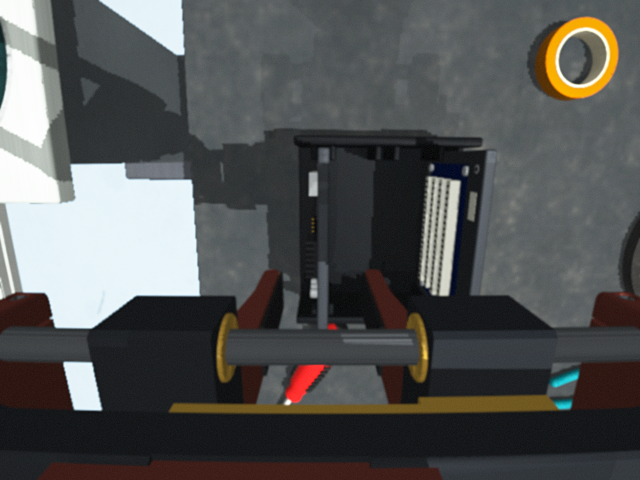

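The wrist view shows the green board's top edge at column ~323, between the two fingers, with the blue board to its right. Descending to pinch.

```bash
python3 -m jog '[[[-0.5,0.5,30,0,0,0,40],[0,0,25,0,0,0,40],[0,0,18,0,0,0,40],[0,0,10,0,0,0,40],[0,0,4,0,0,0,40],[0,0,0,0,0,0,5],[0,0,0,0,0,0,0],[0,0,0,0,0,0,0],[0,0,0,0,0,0,0]]]' 40
python3 -c "
from h import *
s=ctrl.state();print(s['opening'],s['grip_force'],s['contact_force'],s['tool_pos'])"
```

```text
t: 2.23
tool_pos: [442.9, -174.9, 115.5]
tool_rot: [2.2, 2.241, 0.001]
contact_force: [1.1, -0.2, -0.8]
opening: 16.7
grip_force: 0.0
16.70370904655295 0.0 [ 1.08137258 -0.16652603 -0.76050919] [ 442.86202723 -174.85700356  115.54085927]
```

```bash
python3 -m jog '[[[0,0,0,0,0,0,0],[0,0,0,0,0,0,0],[0,0,0,0,0,0,0],[0,0,0,0,0,0,0],[0,0,0,0,0,0,0]]]'
```

```text
t: 2.65
tool_pos: [442.7, -174.5, 115.3]
tool_rot: [2.199, 2.242, 0.0]
contact_force: [-1.5, -0.3, 6.7]
opening: 7.8
grip_force: 40.0
```

```bash
python3 -m jog '[[[0,0,-5,0,0,0,0],[0,0,-12,0,0,0,0],[0,0,-20,0,0,0,0],[0,0,-25,0,0,0,0],[0,0,-25,0,0,0,0],[0,0,-12,0,0,0,0],[0,0,0,0,0,0,0],[0,0,0,0,0,0,0]]]'
python3 - <<'E'
from h import *
m,p,d=grab('wrist','wrist2.png')
uv,P=cloud(m,d); s=ctrl.state(); print(s['contact_force'])
Q=P[(P[:,2]>228)&(P[:,2]<245)&(abs(P[:,0]-443)<8)&(abs(P[:,1]+173)<90)]
print(len(Q),np.polyfit(Q[:,1],Q[:,0],1),np.polyfit(Q[:,1],Q[:,2],1),np.median(Q,0),Q[:,1].max())
# target: easel frame, board frame tilt 12deg
yaw=np.radians(13.7);O=np.array([474,216.7,0]);A=R.from_euler('z',yaw)
t=np.radians(20);u=np.array([np.sin(t),0,np.cos(t)]);n=np.array([-np.cos(t),0,np.sin(t)])
def target(Pz,press,a,th,L=107.3):  # a: back-bottom edge distance in front of plane, th: lean forward from plane (deg)
    b=t-np.radians(th); ub=np.array([np.sin(b),0,np.cos(b)]); nb=np.array([-np.cos(b),0,np.sin(b)])
    loc=np.array([0,0,Pz])-press*u+a*n+4*nb+L*ub
    return O+A.apply(loc), pose(yaw,b)
for Pz in (100,76,64,54): print(Pz,target(Pz,0,4,8)[0].round(1))
p_,R_=target(100,0,4,8); plan(p_,R_,14,0)
E
```

```text
t: 3.32
tool_pos: [442.3, -174.1, 213.8]
tool_rot: [2.2, 2.242, 0.001]
contact_force: [-1.3, -1.1, -3.0]
opening: 7.7
grip_force: 40.0
[ 0.67958665 -0.02038031 -2.99844869]
4574 [-1.87991058e-02  4.38913745e+02] [-4.88018901e-04  2.35928048e+02] [ 441.66000824 -147.51370466  235.97033296] -98.94950154788557
100 [488.2 220.2 207.2]
76 [488.2 220.2 183.2]
64 [488.2 220.2 171.2]
54 [488.2 220.2 161.2]
t 3.3667 tcp [ 441.6 -173.7  212.9] F [ 0.7 -0.  -3. ] dist 396.7 w [ 0.2076 -0.0239 -0.2191]
[[[28.1,3.9,0.4,0.0148,-0.0017,-0.0156,0],[28.0,4.3,0.3,0.0148,-0.0017,-0.0156,0],[27.9,4.8,0.2,0.0148,-0.0017,-0.0156,0],[27.9,5.2,0.1,0.0148,-0.0017,-0.0156,0],[27.8,5.6,-0.0,0.0148,-0.0017,-0.0156,0],[27.7,6.1,-0.2,0.0148,-0.0017,-0.0156,0],[27.6,6.5,-0.3,0.0148,-0.0017,-0.0156,0],[27.5,6.9,-0.5,0.0148,-0.0017,-0.0156,0],[27.4,7.3,-0.6,0.0148,-0.0017,-0.0156,0],[27.2,7.8,-0.8,0.0148,-0.0017,-0.0156,0],[27.1,8.2,-0.9,0.0148,-0.0017,-0.0156,0],[27.0,8.6,-1.1,0.0148,-0.0017,-0.0156,0],[26.8,9.0,-1.3,0.0148,-0.0017,-0.0156,0],[26.7,9.4,-1.5,0.0148,-0.0017,-0.0156,0]]]
```

```bash
cat >> h.py <<'E'
yaw=np.radians(13.7);O=np.array([474,216.7,0.]);t20=np.radians(20);u=np.array([np.sin(t20),0,np.cos(t20)]);n=np.array([-np.cos(t20),0,np.sin(t20)])
def target(Pz,press,a,th,L=107.3,dy=0):
    A=R.from_euler('z',yaw); b=t20-np.radians(th); ub=np.array([np.sin(b),0,np.cos(b)]); nb=np.array([-np.cos(b),0,np.sin(b)])
    return O+A.apply(np.array([0,dy,Pz])-press*u+a*n+4*nb+L*ub), pose(yaw,b)
E
python3 - <<'E'
from h import *
plan(*target(88,0,45,8),14,0)
E
```

```text
t 3.3667 tcp [ 441.6 -173.7  212.9] F [ 0.7 -0.  -3. ] dist 384.9 w [ 0.2076 -0.0239 -0.2191]
[[[27.5,1.2,0.3,0.0148,-0.0017,-0.0156,0],[27.4,1.6,0.2,0.0148,-0.0017,-0.0156,0],[27.4,2.0,0.1,0.0148,-0.0017,-0.0156,0],[27.4,2.5,0.1,0.0148,-0.0017,-0.0156,0],[27.3,2.9,-0.0,0.0148,-0.0017,-0.0156,0],[27.3,3.3,-0.1,0.0148,-0.0017,-0.0156,0],[27.2,3.8,-0.2,0.0148,-0.0017,-0.0156,0],[27.2,4.2,-0.3,0.0148,-0.0017,-0.0156,0],[27.1,4.6,-0.4,0.0148,-0.0017,-0.0156,0],[27.0,5.0,-0.5,0.0148,-0.0017,-0.0156,0],[26.9,5.4,-0.7,0.0148,-0.0017,-0.0156,0],[26.9,5.8,-0.8,0.0148,-0.0017,-0.0156,0],[26.8,6.2,-0.9,0.0148,-0.0017,-0.0156,0],[26.7,6.6,-1.1,0.0148,-0.0017,-0.0156,0]]]
```

```bash
python3 -m jog '[[[27.5,1,0.3,0.0148,-0.0017,-0.0156,0],[27.4,1.6,0.2,0.0148,-0.0017,-0.0156,0],[27.4,2,0.1,0.0148,-0.0017,-0.0156,0],[27.4,2.5,0,0.0148,-0.0017,-0.0156,0],[27.3,2.9,0,0.0148,-0.0017,-0.0156,0],[27.3,3.3,-0.1,0.0148,-0.0017,-0.0156,0],[27.2,3.8,-0.2,0.0148,-0.0017,-0.0156,0],[27.2,4.2,-0.3,0.0148,-0.0017,-0.0156,0],[27.1,4.6,-0.4,0.0148,-0.0017,-0.0156,0],[27,5,-0.5,0.0148,-0.0017,-0.0156,0]]]'
python3 -m jog '[[[26.9,5.4,-0.7,0.0148,-0.0017,-0.0156,0],[26.9,5.8,-0.8,0.0148,-0.0017,-0.0156,0],[26.8,6.2,-0.9,0.0148,-0.0017,-0.0156,0],[26.7,6.6,-1,0.0148,-0.0017,-0.0156,0],[0,0,0,0,0,0,0],[0,0,0,0,0,0,0]]]'
python3 - <<'E'
from h import *
m,p,d=grab('wrist','wrist3.png'); np.savez('pics/w3.npz',p=p,d=d,m=m)
s=ctrl.state(); print(s['joint_pos'].round(2))
uv,P=cloud(m,d); A=R.from_euler('z',yaw); Q=A.inv().apply(P-O)
H=Q[(Q[:,2]>165)&(Q[:,2]<195)&(Q[:,0]>15)&(Q[:,0]<70)&(abs(Q[:,1])<90)]
for sg in (1,-1):
    h=H[H[:,1]*sg>0]
    if len(h): print(len(h),np.percentile(h,[1,50,99],axis=0).round(1))
plan(*target(88,0,45,8),1,0)
m,p,d=grab('top','top2.png'); cv2.imwrite('pics/top2c.png',cv2.resize(p[190:310,150:310],None,fx=4,fy=4)[:,:,::-1])
E
```

```text
t: 4.2
tool_pos: [447.4, 101.9, 209.1]
tool_rot: [-1.953, -2.332, 0.183]
contact_force: [0.1, -0.4, -2.9]
opening: 7.9
grip_force: 40.0
t: 4.7
tool_pos: [450.3, 211.3, 207.7]
tool_rot: [-1.852, -2.362, 0.252]
contact_force: [-0.7, -0.9, -2.5]
opening: 7.6
grip_force: 40.0
[0.29 0.35 1.59 0.01 1.41 0.05]
1439 [[ 29.4  50.5 173.1]
 [ 40.2  58.3 177.4]
 [ 52.8  66.3 181.6]]
t 4.75 tcp [450.2 210.3 208. ] F [-0.7  0.8 -2.4] dist 1.5 w [-0.0017  0.0017  0.0001]
[[[0.6,0.5,-1.3,-0.0017,0.0017,0.0001,0]]]
```

View pics/wrist3.png

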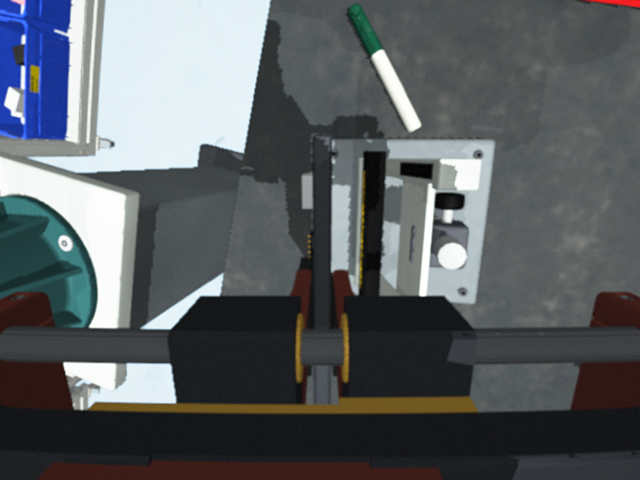

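The wrist view shows the board edge-on at column ~320, in front of the black rail at column ~375. The left hook is at (460,175).

```bash
python3 - <<'E'
from h import *
f=np.load('pics/w3.npz',allow_pickle=True); m=f['m'].item();d=f['d']
uv,P=cloud(m,d); Q=R.from_euler('z',yaw).inv().apply(P-O)
for x0 in range(-26,14,3):
    B=Q[(Q[:,0]>=x0)&(Q[:,0]<x0+3)&(Q[:,1]>20)&(Q[:,1]<66)&(Q[:,2]>30)&(Q[:,2]<120)]
    if len(B): print(x0,len(B),np.percentile(B[:,2],[10,50,90]).round(1))
B=Q[(Q[:,2]>50)&(Q[:,2]<85)&(Q[:,0]<5)&(Q[:,0]>-30)&(Q[:,1]>0)]; print('rail end y',np.percentile(B[:,1],[98,99.5]))
# lip front edge line for yaw
e=[]
for y0 in range(22,68,4):
    C=B[(B[:,1]>=y0)&(B[:,1]<y0+4)]
    if len(C)>20: e.append([y0+2,np.percentile(C[:,0],3)])
e=np.array(e); print('dyaw',np.degrees(-np.polyfit(e[:,0],e[:,1],1)[0]),e[:,1].round(1))
plan(*target(80,0,5,8,dy=0.3),4,0)
E
```

```text
-26 138 [32.  33.1 34.2]
-23 53 [32.  33.  34.4]
-20 122 [57.2 61.5 63.6]
-17 166 [65.1 66.6 67.7]
-14 209 [58.2 59.4 66.8]
-11 177 [56.9 57.9 58.9]
-8 176 [55.8 56.8 57.9]
-5 176 [54.8 55.7 56.8]
-2 155 [53.5 54.7 55.7]
1 58 [53.3 56.5 60.2]
4 63 [61.3 64.7 68.3]
7 68 [69.7 72.9 76.5]
10 75 [78.  81.9 84.6]
13 96 [71.  90.2 94.4]
rail end y [71.2808939  72.16478215]
dyaw -0.9238086652209272 [-19.6 -19.6 -18.6 -18.7 -18.7 -19.1 -18.9 -19.5 -18.3 -18.5 -18.4 -18.9]
t 4.8 tcp [450.3 209.7 208.4] F [ 0.2 -0.9 -2.9] dist 43.7 w [-0.0013  0.0015 -0.0009]
[[[0.4,10.5,3.1,-0.0003,0.0004,-0.0002,0],[0.4,10.5,3.1,-0.0003,0.0004,-0.0002,0],[0.4,10.5,3.1,-0.0003,0.0004,-0.0002,0],[0.4,10.5,3.1,-0.0003,0.0004,-0.0002,0]]]
```

```bash
python3 -m jog '[[[0.5,8,3,0,0,0,0],[0.5,12,3,0,0,0,0],[0.5,12,3,0,0,0,0],[0,9,3,0,0,0,0],[0,0,0,0,0,0,0],[0,0,0,0,0,0,0]]]'
python3 - <<'E'
from h import *
plan(*target(58,0,5,8,dy=0.3),4,0)
E
```

```text
t: 5.3
tool_pos: [487.9, 220.7, 188.7]
tool_rot: [-1.857, -2.36, 0.249]
contact_force: [-0.3, 0.6, -3.0]
opening: 8.0
grip_force: 40.0
t 5.3 tcp [487.9 220.7 188.7] F [-0.3  0.6 -3. ] dist 23.2 w [ 0.0001  0.0006 -0.0015]
[[[-0.1,1.0,5.7,0.0,0.0002,-0.0004,0],[-0.1,1.0,5.7,0.0,0.0002,-0.0004,0],[-0.1,1.0,5.7,0.0,0.0002,-0.0004,0],[-0.1,1.0,5.7,0.0,0.0002,-0.0004,0]]]
```

```bash
python3 -m jog '[[[0,1,6,0,0,0,0],[0,1,6,0,0,0,0],[0,1,6,0,0,0,0],[0,1,5,0,0,0,0],[0,0,0,0,0,0,0],[0,0,0,0,0,0,0]]]'
python3 -m jog '[[[0,0.2,1,0,0,0,0],[0,0.2,1,0,0,0,0],[0,0,0,0,0,0,0]]]'
python3 - <<'E'
from h import *
m,p,d=grab('scene','s3.png'); 
plan(*target(54,0,5,8,dy=0.3),2,0)
cv2.imwrite('pics/s3c.png',cv2.resize(p[170:290,190:350],None,fx=4,fy=4,interpolation=cv2.INTER_CUBIC)[:,:,::-1])
E
```

```text
t: 5.8
tool_pos: [486.3, 220.6, 165.6]
tool_rot: [-1.856, -2.361, 0.248]
contact_force: [-0.5, 0.9, -1.7]
opening: 7.9
grip_force: 40.0
t: 6.05
tool_pos: [486.5, 220.7, 163.8]
tool_rot: [-1.856, -2.361, 0.248]
contact_force: [0.7, -0.2, -2.0]
opening: 8.1
grip_force: 40.0
t 6.1 tcp [486.6 220.7 163.9] F [-0.3 -0.2 -2.4] dist 2.5 w [ 0.0012  0.0007 -0.001 ]
[[[-0.3,0.5,1.1,0.0006,0.0003,-0.0005,0],[-0.3,0.5,1.1,0.0006,0.0003,-0.0005,0]]]
```

View pics/s3c.png

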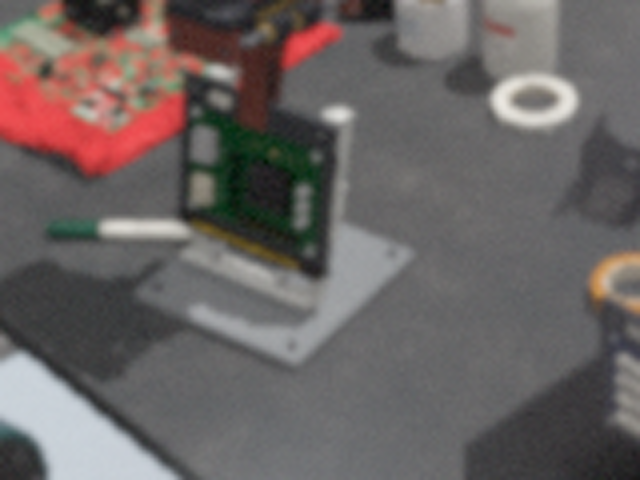

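The scene crop shows the board just above the rail, whose yellow stripe is at (250,250). It faces outward in front of the hooks. Feeling for the rail next.

```bash
for i in 1 2 3 4 5 6; do r=$(python3 -m jog '[[[0,0,0.6,0,0,0,0],[0,0,0,0,0,0,0]]]'); echo $r; done
```

```text
t: 6.27 tool_pos: [486.7, 220.6, 163.7] tool_rot: [-1.857, -2.361, 0.247] contact_force: [-0.0, -0.5, -1.5] opening: 7.9 grip_force: 40.0
t: 6.43 tool_pos: [486.7, 220.6, 163.4] tool_rot: [-1.857, -2.362, 0.247] contact_force: [0.8, -0.3, 2.2] opening: 8.2 grip_force: 40.0
t: 6.6 tool_pos: [486.6, 220.6, 162.7] tool_rot: [-1.857, -2.362, 0.247] contact_force: [0.7, -0.9, 4.0] opening: 7.6 grip_force: 40.0
t: 6.77 tool_pos: [486.3, 220.5, 161.9] tool_rot: [-1.857, -2.361, 0.247] contact_force: [1.0, -0.4, 4.7] opening: 7.5 grip_force: 40.0
t: 6.93 tool_pos: [486.1, 220.5, 161.1] tool_rot: [-1.857, -2.361, 0.247] contact_force: [-0.4, 0.2, 5.0] opening: 7.6 grip_force: 40.0
t: 7.1 tool_pos: [485.9, 220.5, 160.5] tool_rot: [-1.856, -2.361, 0.247] contact_force: [0.2, -0.9, 5.4] opening: 7.6 grip_force: 40.0
```

```bash
python3 - <<'E'
from h import *
plan(*target(54.7,1.6,5,8,dy=0.3),1,0)
plan(*target(54.7,12,5,8,dy=0.3),8,0)
E
```

```text
t 7.1 tcp [485.9 220.5 160.5] F [ 0.2 -0.9  5.4] dist 0.9 w [ 0.0013  0.0007 -0.001 ]
[[[-0.5,0.6,-0.3,0.0013,0.0007,-0.001,0]]]
t 7.1 tcp [485.9 220.5 160.5] F [ 0.2 -0.9  5.4] dist 10.1 w [ 0.0013  0.0007 -0.001 ]
[[[-0.1,-0.1,1.3,0.0002,0.0001,-0.0001,0],[-0.1,-0.1,1.3,0.0002,0.0001,-0.0001,0],[-0.1,-0.1,1.3,0.0002,0.0001,-0.0001,0],[-0.1,-0.1,1.3,0.0002,0.0001,-0.0001,0],[-0.1,-0.1,1.3,0.0002,0.0001,-0.0001,0],[-0.1,-0.1,1.3,0.0002,0.0001,-0.0001,0],[-0.1,-0.1,1.3,0.0002,0.0001,-0.0001,0],[-0.1,-0.1,1.3,0.0002,0.0001,-0.0001,0]]]
```

```bash
python3 -m jog '[[[-0.1,-0.1,1.3,0,0,0,0],[-0.1,-0.1,1.3,0,0,0,0],[-0.1,-0.1,1.3,0,0,0,0],[-0.1,-0.1,1.3,0,0,0,0],[0,0,0,0,0,0,0]]]'
python3 -m jog '[[[0,-0.1,1.3,0,0,0,0],[0,-0.1,1.3,0,0,0,0],[0,-0.1,1.3,0,0,0,0],[0,0,0,0,0,0,0],[0,0,0,0,0,0,0]]]'
python3 - <<'E'
from h import *
plan(*target(54.7,12,5,8,dy=0.3),1,0)
plan(*target(54.7,12,0,0,dy=0.3),10,0)
E
```

```text
t: 7.52
tool_pos: [484.4, 220.0, 155.8]
tool_rot: [-1.856, -2.361, 0.247]
contact_force: [0.8, -0.3, 9.1]
opening: 7.5
grip_force: 40.0
t: 7.93
tool_pos: [483.5, 219.7, 152.4]
tool_rot: [-1.856, -2.361, 0.247]
contact_force: [-1.1, -0.3, 9.7]
opening: 7.8
grip_force: 40.0
t 7.9333 tcp [483.5 219.7 152.4] F [-1.1 -0.3  9.7] dist 1.6 w [ 0.0013  0.0002 -0.001 ]
[[[-0.4,-0.0,1.5,0.0013,0.0002,-0.001,0]]]
t 7.9333 tcp [483.5 219.7 152.4] F [-1.1 -0.3  9.7] dist 20.1 w [ 0.141   0.0002 -0.001 ]
[[[-0.0,2.0,0.3,0.0141,0.0,-0.0001,0],[-0.0,2.0,0.2,0.0141,0.0,-0.0001,0],[-0.0,2.0,0.2,0.0141,0.0,-0.0001,0],[-0.0,2.0,0.2,0.0141,0.0,-0.0001,0],[-0.0,2.0,0.2,0.0141,0.0,-0.0001,0],[-0.0,2.0,0.1,0.0141,0.0,-0.0001,0],[-0.0,2.0,0.1,0.0141,0.0,-0.0001,0],[-0.0,2.0,0.1,0.0141,0.0,-0.0001,0],[-0.0,2.0,0.0,0.0141,0.0,-0.0001,0],[-0.0,2.0,0.0,0.0141,0.0,-0.0001,0]]]
```

```bash
python3 -m jog '[[[0,2,0.4,0.014,0,0,0],[0,2,0.4,0.014,0,0,0],[0,2,0.3,0.014,0,0,0],[0,2,0.3,0.014,0,0,0],[0,2,0.2,0.014,0,0,0],[0,2,0.2,0.014,0,0,0],[0,0,0,0,0,0,0]]]'
python3 - <<'E'
from h import *
plan(*target(54.7,12,0,0,dy=0.3),5,0)
E
```

```text
t: 8.52
tool_pos: [493.6, 222.1, 147.6]
tool_rot: [-1.817, -2.311, 0.345]
contact_force: [-1.0, -1.1, 13.1]
opening: 7.6
grip_force: 40.3
t 8.5167 tcp [493.6 222.1 147.6] F [-1.  -1.1 13.1] dist 8.7 w [ 0.0533  0.0002 -0.0011]
[[[-0.1,1.7,-0.1,0.0107,0.0,-0.0002,0],[-0.1,1.7,-0.1,0.0107,0.0,-0.0002,0],[-0.1,1.7,-0.2,0.0107,0.0,-0.0002,0],[-0.1,1.7,-0.2,0.0107,0.0,-0.0002,0],[-0.1,1.7,-0.2,0.0107,0.0,-0.0002,0]]]
```

```bash
python3 -m jog '[[[0,0,-0.6,0,0,0,0],[0,0,-0.6,0,0,0,0],[0,0,0,0,0,0,0]]]'
python3 - <<'E'
from h import *
m,p,d=grab('wrist','wrist4.png'); s=ctrl.state(); print(s['contact_force'],s['wrist_torque'])
uv,P=cloud(m,d); Q=R.from_euler('z',yaw).inv().apply(P-O)-[0,0,54.7]
Qn=np.c_[Q@u,Q@n,Q[:,1]]
T=Qn[(abs(Qn[:,0]-120)<12)&(Qn[:,1]>-3)&(Qn[:,1]<30)&(Qn[:,2]>15)&(Qn[:,2]<49)]
print('board top u',np.percentile(T[:,0],[5,50,90,98]).round(1),'n',np.percentile(T[T[:,0]>np.percentile(T[:,0],50)-1,1],[2,50,98]).round(1))
H=Qn[(abs(Qn[:,0]-128)<8)&(Qn[:,2]>51)&(Qn[:,2]<65)&(Qn[:,1]>-15)&(Qn[:,1]<30)]
print('hook/top u',np.percentile(H[:,0],[2,10,50,90,98]).round(1),'n',np.percentile(H[:,1],[2,50,98]).round(1))
print('board y max',np.percentile(Qn[(abs(Qn[:,0]-119)<4)&(Qn[:,1]>0)&(Qn[:,1]<25)][:,2],99.5))
plan(*target(54.7,12,0,0,dy=0.3),5,0)
E
```

```text
t: 8.77
tool_pos: [493.3, 222.1, 149.0]
tool_rot: [-1.817, -2.311, 0.344]
contact_force: [-2.0, -0.8, 10.5]
opening: 7.8
grip_force: 40.2
[-1.84504389e+00 -4.89137429e-04  1.14144766e+01] [-0.38559381  1.33441591 -0.02454368]
board top u [116.3 117.6 118.4 118.9] n [10.9 14.5 18.2]
hook/top u [128.  128.8 129.7 130.5 130.9] n [-8.8  2.6 13.5]
board y max 75.31663501485812
t 8.8167 tcp [493.3 222.1 149. ] F [-1.8 -0.  11.4] dist 9.4 w [ 0.0538  0.0002 -0.001 ]
[[[-0.1,1.9,0.1,0.0108,0.0,-0.0002,0],[-0.1,1.9,0.1,0.0108,0.0,-0.0002,0],[-0.1,1.9,0.1,0.0108,0.0,-0.0002,0],[-0.1,1.9,0.1,0.0108,0.0,-0.0002,0],[-0.1,1.9,0.1,0.0108,0.0,-0.0002,0]]]
```

View pics/wrist4.png

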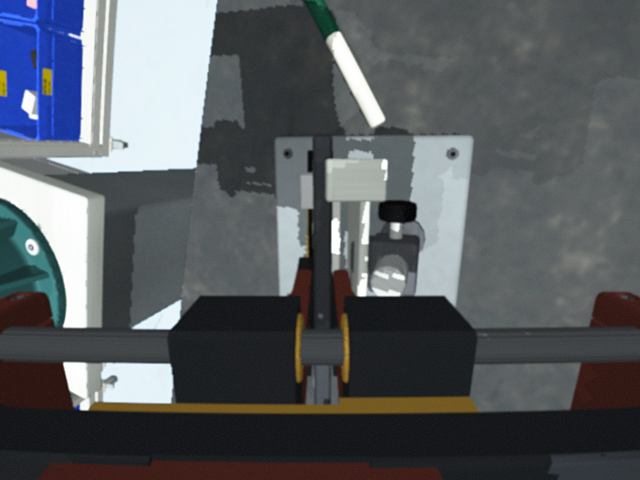

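The wrist view shows the board's top edge (col 322) just at the left hook's front (330–385, 180). By depth the board top is about 3 mm below the hook lips. I'll continue leaning it back.

```bash
python3 -m jog '[[[0,1.8,0.1,0.0108,0,0,0],[0,1.8,0.1,0.0108,0,0,0],[0,1.8,0,0.0108,0,0,0],[0,0,0,0,0,0,0]]]'
python3 -m jog '[[[0,1.8,0,0.0108,0,0,0],[0,1,0,0.008,0,0,0],[0,0,0,0,0,0,0]]]'
python3 - <<'E'
from h import *
m,p,d=grab('wrist','wrist5.png'); s=ctrl.state(); print(s['contact_force'],s['wrist_torque'])
uv,P=cloud(m,d); Q=R.from_euler('z',yaw).inv().apply(P-O)-[0,0,54.7]
Qn=np.c_[Q@u,Q@n,Q[:,1]]
T=Qn[(abs(Qn[:,0]-120)<12)&(Qn[:,1]>-3)&(Qn[:,1]<30)&(Qn[:,2]>15)&(Qn[:,2]<49)]
print('board top u',np.percentile(T[:,0],[5,50,90,98]).round(1),'n',np.percentile(T[T[:,0]>np.percentile(T[:,0],50)-1,1],[2,50,98]).round(1))
plan(*target(54.7,12,0,0,dy=0.3),1,0)
E
```

```text
t: 9.15
tool_pos: [498.7, 223.4, 147.0]
tool_rot: [-1.802, -2.291, 0.38]
contact_force: [-1.5, -0.2, 10.9]
opening: 7.9
grip_force: 40.2
t: 9.4
tool_pos: [500.9, 223.9, 146.2]
tool_rot: [-1.793, -2.28, 0.401]
contact_force: [-2.4, -0.1, 10.8]
opening: 8.2
grip_force: 40.2
[-1.86615984 -0.7307504  11.48301187] [-0.4423614   1.48858785 -0.06112532]
board top u [116.3 117.6 118.5 118.9] n [1.6 5.1 8.9]
t 9.45 tcp [500.7 223.9 146.3] F [-1.9 -0.7 11.5] dist 1.4 w [ 0.0016  0.0002 -0.001 ]
[[[-0.3,1.4,0.2,0.0016,0.0002,-0.001,0]]]
```

```bash
python3 -m jog '[[[0,0.8,0,0.0015,0,0,0],[0,0.4,0,0,0,0,0],[0,0,0,0,0,0,0]]]'
python3 -m jog '[[[0,0,-1,0,0,0,0],[0,0,-1,0,0,0,0],[0,0,-1,0,0,0,0],[0,0,0,0,0,0,0]]]'
python3 -m jog '[[[0,0,-1,0,0,0,0],[0,0,-1,0,0,0,0],[0,0,-0.7,0,0,0,0],[0,0,0,0,0,0,0],[0,0,0,0,0,0,0]]]'
```

```text
t: 9.7
tool_pos: [501.9, 224.2, 145.9]
tool_rot: [-1.792, -2.28, 0.401]
contact_force: [-1.0, -0.8, 11.9]
opening: 7.8
grip_force: 40.1
t: 10.03
tool_pos: [503.1, 224.5, 148.7]
tool_rot: [-1.793, -2.28, 0.401]
contact_force: [-2.3, -0.2, 9.4]
opening: 8.3
grip_force: 40.1
t: 10.45
tool_pos: [503.9, 224.7, 150.9]
tool_rot: [-1.793, -2.28, 0.401]
contact_force: [-0.8, -0.6, 8.8]
opening: 7.6
grip_force: 40.1
```

```bash
python3 - <<'E'
from h import *
m,p,d=grab('wrist','wrist6.png'); s=ctrl.state(); print(s['contact_force'],s['wrist_torque'])
uv,P=cloud(m,d); Q=R.from_euler('z',yaw).inv().apply(P-O)-[0,0,54.7]
Qn=np.c_[Q@u,Q@n,Q[:,1]]
T=Qn[(abs(Qn[:,0]-122)<12)&(Qn[:,1]>-3)&(Qn[:,1]<30)&(Qn[:,2]>15)&(Qn[:,2]<49)]
T=T[T[:,0]>np.percentile(T[:,0],50)-2]
print('board top u',np.percentile(T[:,0],[5,50,90]).round(1),'n',np.percentile(T[:,1],[2,50,98]).round(1))
H=Qn[(abs(Qn[:,0]-128)<8)&(Qn[:,2]>51)&(Qn[:,2]<65)&(Qn[:,1]>-15)&(Qn[:,1]<30)]
print('hook u',np.percentile(H[:,0],[10,50,90]).round(1))
E
```

```text
[-1.72259979 -0.59252247  7.55772732] [-0.21249238  0.98117289 -0.03487029]
board top u [122.1 123.2 124. ] n [0.2 3.7 7.6]
hook u [128.8 129.7 130.5]
```

```bash
python3 -m jog '[[[0,0,-0.5,0,0,0,0],[0,0,-0.5,0,0,0,0],[0,0,0,0,0,0,0],[0,0,0,0,0,0,0]]]' 
python3 -m jog '[[[0,0,0,0,0,0,0],[0,0,0,0,0,0,0],[0,0,0,0,0,0,0]]]' 10
python3 -m jog '[[[0,0,0,0,0,0,10],[0,0,0,0,0,0,14],[0,0,0,0,0,0,18],[0,0,0,0,0,0,22],[0,0,0,0,0,0,24],[0,0,0,0,0,0,24],[0,0,0,0,0,0,24]]]'
python3 - <<'E'
from h import *
m,p,d=grab('wrist','wrist7.png')
uv,P=cloud(m,d); Q=R.from_euler('z',yaw).inv().apply(P-O)-[0,0,54.7]
Qn=np.c_[Q@u,Q@n,Q[:,1]]
T=Qn[(abs(Qn[:,0]-122)<12)&(Qn[:,1]>-3)&(Qn[:,1]<30)&(Qn[:,2]>15)&(Qn[:,2]<49)]
T=T[T[:,0]>np.percentile(T[:,0],50)-2]
print('board top u',np.percentile(T[:,0],[5,50,90]).round(1),'n',np.percentile(T[:,1],[2,50,98]).round(1))
E
```

```text
t: 10.83
tool_pos: [504.4, 224.8, 151.8]
tool_rot: [-1.793, -2.28, 0.401]
contact_force: [-0.9, 0.1, 7.1]
opening: 8.0
grip_force: 40.1
t: 11.08
tool_pos: [504.9, 224.9, 151.7]
tool_rot: [-1.793, -2.281, 0.399]
contact_force: [-0.9, -0.2, 6.3]
opening: 7.9
grip_force: 10.0
t: 11.67
tool_pos: [505.6, 224.8, 151.3]
tool_rot: [-1.794, -2.282, 0.398]
contact_force: [-0.2, -0.9, -0.2]
opening: 24.0
grip_force: 0.0
board top u [123.5 124.5 125.3] n [-0.6  3.2  6.9]
```

```bash
python3 -m jog '[[[0,0,-4,0,0,0,24],[0,0,-10,0,0,0,24],[0,0,-20,0,0,0,24],[0,0,-30,0,0,0,24],[0,0,-30,0,0,0,24],[0,0,-20,0,0,0,24],[0,0,0,0,0,0,24],[0,0,0,0,0,0,24]]]'
python3 - <<'E'
from h import *
s=ctrl.state(); print(s['contact_force'])
m,p,d=grab('wrist','wrist8.png')
uv,P=cloud(m,d); Q=R.from_euler('z',yaw).inv().apply(P-O)-[0,0,54.7]
Qn=np.c_[Q@u,Q@n,Q[:,1]]
T=Qn[(abs(Qn[:,0]-122)<8)&(Qn[:,1]>-3)&(Qn[:,1]<12)&(abs(Qn[:,2])<49)]
T=T[T[:,0]>np.percentile(T[:,0],50)-2]
print('board top u',np.percentile(T[:,0],[5,50,90]).round(1),'n',np.percentile(T[:,1],[2,50,98]).round(1))
S=Qn[(Qn[:,0]>105)&(Qn[:,0]<122)&(Qn[:,1]>-1)&(Qn[:,1]<10)&(abs(Qn[:,2])<85)]; print('y max',np.percentile(S[:,2],[1,99.5]))
m,p,d=grab('scene'); a=cv2.resize(p[170:290,190:350],None,fx=4,fy=4,interpolation=cv2.INTER_CUBIC)
cv2.imwrite('pics/s4c.png',a[:,:,::-1])
E
```

```text
t: 12.38
tool_pos: [544.1, 234.3, 260.1]
tool_rot: [-1.796, -2.284, 0.394]
contact_force: [-0.5, 0.2, -0.5]
opening: 23.9
grip_force: 0.0
[-0.47836073  0.24729667 -0.50506978]
board top u [123.4 124.5 125.3] n [-0.3  3.   7. ]
y max [-20.13805156 -20.13805156]
```

View pics/s4c.png

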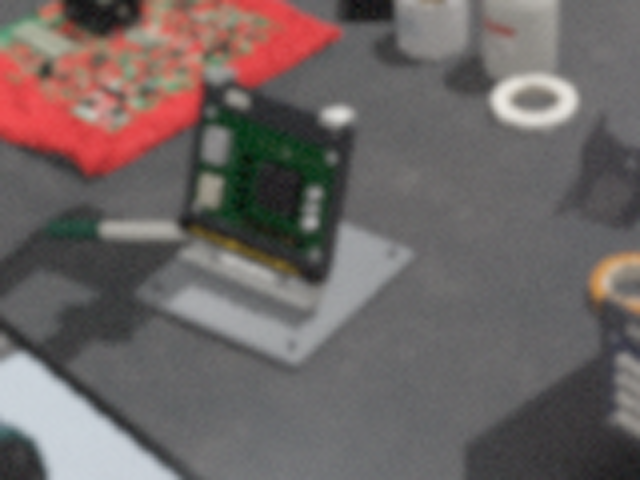

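The scene crop shows the board held under both hooks at (215,75) and (338,115). Its lower edge is in the rail, component side out, and the gripper is clear.

```bash
python3 -c "
from plant import ctrl
print(ctrl.finish_job())"
```

```text
the job is handed in; nothing more can be done
None
```

The green board now stands reclined in the easel, lower edge in the spring rail and top edge up under both hooks, component side out and centred to within about 1 mm; I handed the job in at about 12.5 s of the 48 s with the gripper clear, and got no verdict back.

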